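# Put the jumbled sockets back into the tool tray in size order

## Task

Move the four sockets from the aluminium channel into the four grey boxes of the red tool tray, one in each box, in order of size: the largest in the box next to the ratchet handle, the smallest in the box next to the extension bar. Leave every socket standing upright on the floor of its box, and leave the ratchet and the extension bar lying where they are.

Things in the scene. Friction and masses are not known exactly. Their poses are not given: they have to be found in the camera images.
- socket_13: The smallest of four chromed hex sockets: round, 22 mm across its upper half, foot 22 mm across, 38 mm tall, about 60 g, hex mouth up; origin at the centre of its underside, z up. The four stand in any order, 52 to 76 mm apart, in a straight aluminium channel 66 mm wide: floor 3 mm, lips 11 mm above the bench
- socket_21: The second smallest of four chromed hex sockets: round, 29 mm across its upper half, foot 27 mm across, 40 mm tall, about 90 g, hex mouth up; origin at the centre of its underside, z up. The four stand in any order, 52 to 76 mm apart, in a straight aluminium channel 66 mm wide: floor 3 mm, lips 11 mm above the bench
- socket_27: The second largest of four chromed hex sockets: round, 36.5 mm across its upper half, foot 31 mm across, 45 mm tall, about 150 g, hex mouth up; origin at the centre of its underside, z up. The four stand in any order, 52 to 76 mm apart, in a straight aluminium channel 66 mm wide: floor 3 mm, lips 11 mm above the bench
- socket_32: The largest of four chromed hex sockets: round, 43.5 mm across its upper half, foot 36 mm across, 50 mm tall, about 230 g, hex mouth up; origin at the centre of its underside, z up. The four stand in any order, 52 to 76 mm apart, in a straight aluminium channel 66 mm wide: floor 3 mm, lips 11 mm above the bench
- box_a: Fixed open grey plastic box, the end box at the row's -x end: 65 mm (its x, along the row) by 120 mm (y), walls 2 mm; origin at the centre of its underside, 5 mm above the bench; inner floor 2 mm and rim 22 mm above the origin. The four boxes a, b, c, d form a straight row along x, 66 mm apart, in a red tray (410 by 164 mm, walls 20 mm high)
- box_b: Fixed open grey plastic box, second, between box_a and box_c: 65 mm (its x, along the row) by 120 mm (y), walls 2 mm; origin at the centre of its underside, 5 mm above the bench; inner floor 2 mm and rim 22 mm above the origin. The four boxes a, b, c, d form a straight row along x, 66 mm apart, in a red tray (410 by 164 mm, walls 20 mm high)
- box_c: Fixed open grey plastic box, third, between box_b and box_d: 65 mm (its x, along the row) by 120 mm (y), walls 2 mm; origin at the centre of its underside, 5 mm above the bench; inner floor 2 mm and rim 22 mm above the origin. The four boxes a, b, c, d form a straight row along x, 66 mm apart, in a red tray (410 by 164 mm, walls 20 mm high)
- box_d: Fixed open grey plastic box, the end box at the row's +x end: 65 mm (its x, along the row) by 120 mm (y), walls 2 mm; origin at the centre of its underside, 5 mm above the bench; inner floor 2 mm and rim 22 mm above the origin. The four boxes a, b, c, d form a straight row along x, 66 mm apart, in a red tray (410 by 164 mm, walls 20 mm high)
- ratchet: Ratchet handle, 142 mm long along its y, steel head (34 mm wide, 27 mm high) at +y, black grip at -y, lying loose across one end bay of the red tray, beside box_a or box_d, 69 mm from that box's centre; origin under the middle. It marks the ratchet end and must stay there
- extension: Steel extension bar, 129 mm long along its y, 12 mm thick with a 22 mm wide head, 20 mm high, no grip, lying loose across the other end bay of the red tray, 69 mm from the nearest box's centre; origin under the middle. It must stay there
Things that resemble listed ones, but are neither listed nor needed, are in the scene too. What is shaped like the ratchet but yellow is not meant. Leave any yellow look-alike of the socket_27 alone.

How it is judged:
By the outcome, as a careful person would: the job done as asked, in the order asked, and still so for the second after the job is handed in, with the robot touching nothing.
It also fails if it takes over 102 s, if anything falls off the work surface, if the arm or the gripper's body presses on something with over 40 N, if the wrist force passes 120 N, or if a joint passes its speed limit or range.

## Robot

A 6-joint arm with a two-finger parallel gripper is mounted at the origin on the work surface. World frame = base frame: x ahead of the robot, y to its left, z up, the work surface at z = 0. Lengths are in m, angles in rad, forces in N, time in s.
With the tool pointing down it reaches from about 0.375 to 0.9 m from the base axis. Payload 3.1 kg.
Tool frame: the origin (TCP) lies on the centre line of the jaws, within the pads' length; the fingertips stand 22 mm ahead of it and the grasp point (between the pads) lies 3 mm ahead of it; z points along the fingers, x is the direction in which the jaws open and shut, and the axes are right-handed (so a half turn about z gives the same grasp; the last joint's range is limited). The gripper opens to 87 mm and grips with 3 to 60 N. Pads are 19 mm wide; open, the fingers measure 117 mm over their backs; the gripper's body (75 mm by 190 mm) begins 51 mm behind the grasp point.
Start: joints at [1.01, 0.527, 1.433, -0, 1.181, -0.178], TCP at [0.233, 0.58, 0.245] pointing down, gripper open.
Joint ranges: [-3.08, 3.08], [-0.75, 2.2], [0.22, 2.44], [-1.43, 4.57], [0, 2.65], [-2.85, 2.85]. Speed limits (rad/s): [2.79, 2.79, 3.14, 3.14, 3.14, 3.14].

## Interface

Orientations are given as a unit quaternion [x, y, z, w].
In Python, from rig import robot, camera, order gives the robot as it stands.
- The arm moves only by the shell command python3 -m pendant 'ROWS' [OPENING] [FORCE]. ROWS is JSON, a list of rows, each a list of 2 entries, a list of its own where there are three numbers: the shift along the tool's x, y, z in mm, then the turn about the tool's z in degrees. A call has 1 to 8 rows; each row shifts and turns the commanded pose from where the row before left it, along the tool's axes as they then stand; what a row does not reach is not made up. A row lasts 1/8 s, in which the tool goes at most 62.5 mm and 10.7 degrees, less where a joint would pass 70% of its speed; a pose out of reach is approached as far as the arm can. A call with a gripper value outside its range is refused whole. OPENING is the finger opening in mm, from 0 to 87, set as the call begins (- or left out, the last holds). The fingers move at their own pace and stop on an object; FORCE is the grip in N (left out, the last holds). Time passes only in rows, so rows that do not move let the fingers close. It gives the time, the measured TCP pose, the force and the opening at its end, in the units of the state.
- robot.get_obs(): the state, without advancing time (a new reading comes with each control period).
- camera(name): name is "scene" or "top"; returns a dict with "pixels" (384x512x3 uint8, blue, green, red), "mtx" (3x3 intrinsics, pixels), "k1" (the pictures are not rectified: a ray, as slopes to the right and down, at radius r is drawn at 1 + k1 r^2 times it, then the intrinsics apply), "R" (3x3) and "t" (3): a world point X has camera coordinates R X + t. Camera axes: x right, y down, z forward; pixel columns grow to the right and rows downward; lengths in m; the calibration is good to about 2 mm. A picture is of the moment at which its call begins. There is no depth.
- order.hand_in(): hands the job in, once; it reports no verdict.
The state is a dict: "time": time; "q": joint angles; "joint_velocities": joint speeds; "joint_torque": joint torques, N m; "position": TCP position; "tool_rot": TCP orientation; "ft_force": force on the tool from outside, world axes, zero at the start; "moment": the same for the moment, N m; "grip_width": finger opening in m.
Only numpy, scipy, OpenCV 4.12 (cv2) and the standard library are available. Lean on these libraries where they do the work, as an engineer would, in place of code of your own. Each camera call takes 0.05 s, during which the arm holds its last target. There are 200 camera calls.

## Working session

There is one attempt and no reset: what is moved stays moved. The work goes in short steps, Python scripts to look and compute and a shell command to move; the robot and the scene stay as the last step left them, time stands still between calls to the robot, and variables do not carry over. Pictures are saved under pics/ and viewed, about 12 in all and at most 16, crops included, and the job is handed in when it is done.

```bash
mkdir -p pics; cat > h.py <<'E'
import numpy as np, cv2
from rig import robot, camera, order
def rays(c,uv):
    n=cv2.undistortPoints(np.float64(uv).reshape(-1,1,2),c["mtx"],np.array([c["k1"],0,0,0.]))[:,0]
    R=np.array(c["R"]);d=np.c_[n,np.ones(len(n))]@R; return -R.T@np.array(c["t"]),d
def onplane(c,uv,z):
    o,d=rays(c,uv); return o+d*((z-o[2])/d[:,2])[:,None]
def proj(c,X):
    return cv2.projectPoints(np.float64(X).reshape(-1,1,3),cv2.Rodrigues(np.array(c["R"]))[0],np.float64(c["t"]),c["mtx"],np.array([c["k1"],0,0,0.]))[0][:,0]
E
python3 - <<'E'
from h import *
for n in("top","scene"):
    c=camera(n); cv2.imwrite(f"pics/{n}0.png",cv2.resize(c["pixels"],(800,600),interpolation=cv2.INTER_CUBIC)); np.savez(f"{n}0.npz",**c)
    print(n,c["mtx"],c["k1"],rays(c,[[256,192]])[0])
print(robot.get_obs())
E
```

```text
top [[346.40454059   0.         256.49467483]
 [  0.         346.40454059 196.84507102]
 [  0.           0.           1.        ]] 0.031200113997599647 [0.41792544 0.01882072 0.93469621]
scene [[397.58398952   0.         263.53828356]
 [  0.         397.58398952 186.78743631]
 [  0.           0.           1.        ]] -0.045114839806524434 [ 0.98094465 -0.29667279  0.63221513]
{'time': 0.1, 'q': array([ 1.01050909e+00,  5.28363946e-01,  1.43383005e+00, -6.25479049e-05,
        1.18138088e+00, -1.78497071e-01]), 'joint_velocities': array([ 0.00074397, -0.0005957 , -0.00331261,  0.00079692,  0.00034212,
       -0.00048184]), 'joint_torque': array([ 7.19649361e-04, -4.40986490e+01, -1.77149892e+01,  6.35924237e-02,
        5.33604529e-02, -3.51650237e-05]), 'position': array([0.23250259, 0.57945052, 0.24365736]), 'tool_rot': array([ 8.28419852e-01,  5.60106745e-01, -8.94891997e-04,  4.26972188e-04]), 'ft_force': array([-0.14064449, -0.91983368,  1.46146497]), 'moment': array([-0.01710316,  0.00685094,  0.00473651]), 'grip_width': 0.08665049146358296}
```

View pics/top0.png

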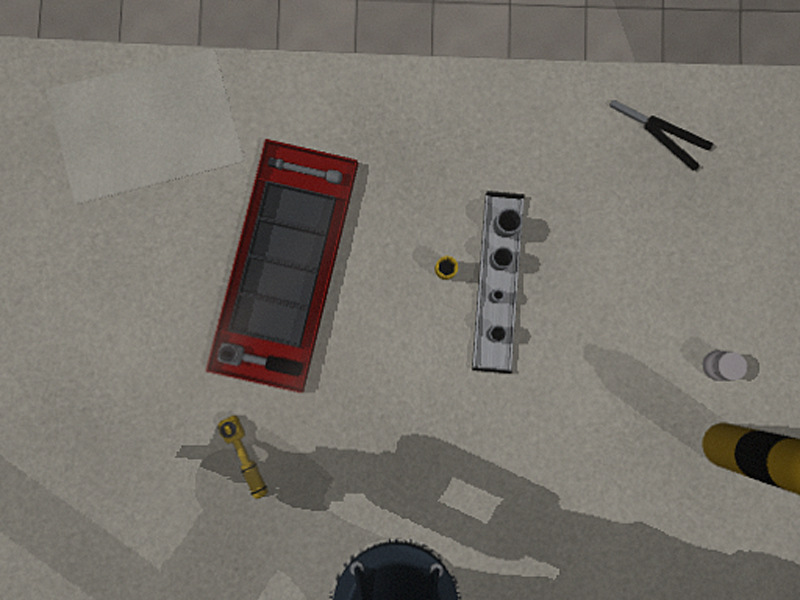

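View pics/scene0.png

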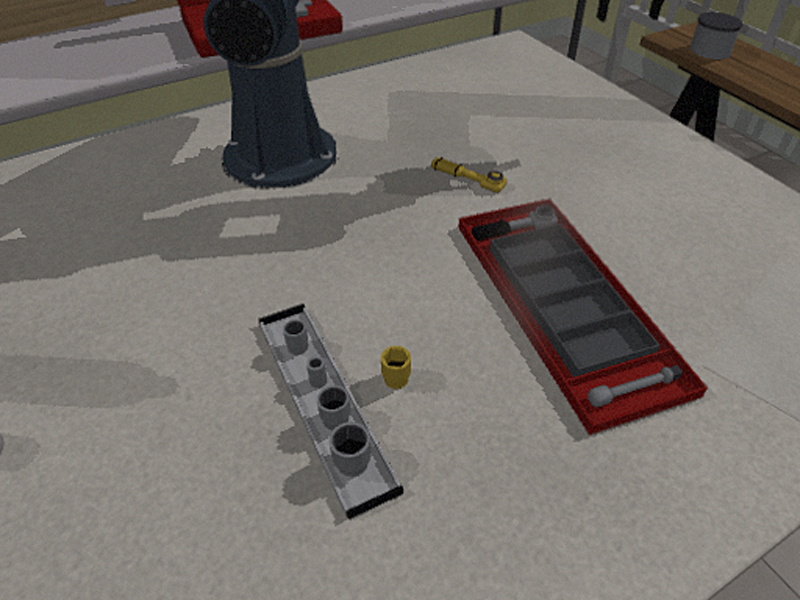

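Top view (800×600 pixels): sockets, channel end to end, at (508,221) largest, (503,258), (497,295) smallest, (497,333). Look-alikes: yellow socket (446,267), yellow ratchet (243,457). The tray's real ratchet (260,360) is at the near end, and the extension (305,170) is at the far end.

```bash
cat > m.py <<'E'
from h import *
c=dict(np.load("top0.npz")); c["k1"]=float(c["k1"]); s=dict(np.load("scene0.npz")); s["k1"]=float(s["k1"])
S=512/800
def red(c):
    h=cv2.cvtColor(c["pixels"],cv2.COLOR_BGR2HSV)
    m=(((h[...,0]<8)|(h[...,0]>172))&(h[...,1]>130)&(h[...,2]>40)).astype(np.uint8)
    return m
m=red(c);cs=max(cv2.findContours(m,0,cv2.CHAIN_APPROX_NONE)[0],key=cv2.contourArea)
hull=cv2.convexHull(cs)[:,0]
W=onplane(c,hull,.02)[:,:2]; r=cv2.minAreaRect(np.float32(W*1000)); print("tray",r, cv2.boxPoints(r).round(1).tolist())
# sockets: dark mouths
out=c["pixels"].copy()
for n,uv,z in(("32",(508,221),.053),("27",(503,258),.048),("13",(497,295),.041),("21",(497,333),.043)):
    for nm,cc,st in(("top",c,None),("scene",s,{"32":(350,440),"27":(333,400),"13":(316,364),"21":(295,328)}[n])):
        p=np.array(st or uv)*S; g=cc["pixels"].max(2).astype(np.uint8)
        x,y=p.round().astype(int); 
        m=(g<50).astype(np.uint8); k,l,stt,ce=cv2.connectedComponentsWithStats(m)
        d=np.hypot(*(ce-p).T); d[0]=99; i=d.argmin()
        q=onplane(cc,[ce[i]],z)[0]; print(n,nm,ce[i],stt[i],(q*1000).round(1))
for nm,cc,b in(("top",c,(290,110,345,245)),("scene",s,(155,185,265,335))):
    a=cc["pixels"][b[1]:b[3],b[0]:b[2]]; cv2.imwrite(f"pics/crop_{nm}.png",cv2.resize(a,None,fx=4,fy=4,interpolation=0))
E
python3 m.py; python3 -c "
import cv2,numpy as np
a=cv2.imread('pics/crop_top.png');b=cv2.imread('pics/crop_scene.png');h=max(a.shape[0],b.shape[0])
p=lambda i:cv2.copyMakeBorder(i,0,h-i.shape[0],0,0,0)
cv2.imwrite('pics/crops.png',np.hstack([p(a),p(b)]))"
```

```text
tray ((560.977294921875, 207.87661743164062), (165.3672637939453, 408.07025146484375), 78.8903579711914) [[344.79998779296875, 166.10000610351562], [745.2999877929688, 87.4000015258789], [777.0999755859375, 249.6999969482422], [376.70001220703125, 328.29998779296875]]
32 top [325.61267606 140.85915493] [319 135  14  13 142] [ 639.7 -167.6   53. ]
32 scene [223.39583333 281.19444444] [214 272  20  19 288] [ 640.3 -170.4   53. ]
27 top [321.59803922 164.14705882] [316 159  12  11 102] [ 579.3 -159.2   48. ]
27 scene [212.62790698 254.75581395] [205 248  16  14 172] [ 579.2 -161.8   48. ]
13 top [318.47619048 188.38095238] [316 186   6   5  21] [ 516.7 -153.5   41. ]
13 scene [201.5 232. ] [198 230   8   5  30] [ 516.6 -156.1   41. ]
21 top [318.4137931  213.06896552] [314 209   9   9  58] [ 452.5 -154.    43. ]
21 scene [188.02898551 209.55072464] [183 206  11   8  69] [ 452.7 -156.5   43. ]
```

View pics/crops.png

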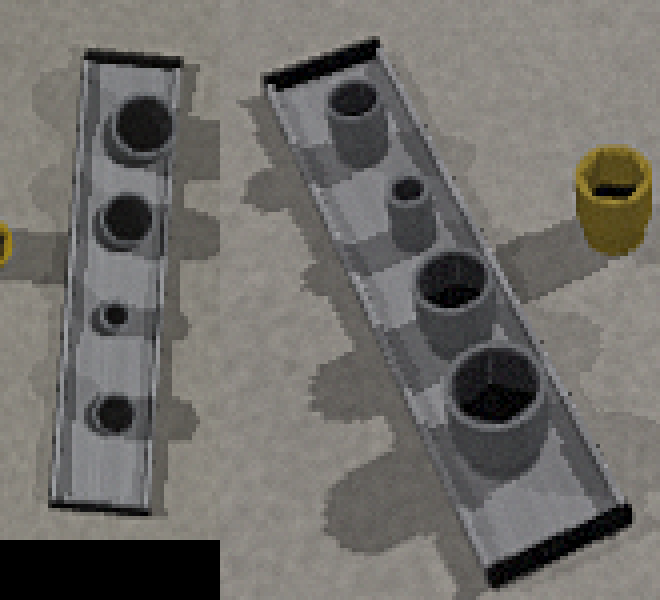

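The close crop confirms the four grey sockets (mouth widths in order 32, 27, 13, 21) with yellow standing apart. Now I'll check where the boxes sit within the tray.

```bash
cat > m2.py <<'E'
from m import *
print("----")
for nm,cc in(("top",c),("scene",s)):
    mm=red(cc); cs=max(cv2.findContours(mm,0,cv2.CHAIN_APPROX_NONE)[0],key=cv2.contourArea); hull=cv2.convexHull(cs)
    r=cv2.minAreaRect(np.float32(onplane(cc,hull[:,0],.02)[:,:2]*1000)); print(nm,"tray",r)
    f=np.zeros_like(mm);cv2.fillPoly(f,[hull],1); g=((f==1)&(mm==0)).astype(np.uint8)
    g=cv2.morphologyEx(g,cv2.MORPH_OPEN,np.ones((5,5)))
    k=max(cv2.findContours(g,0,cv2.CHAIN_APPROX_NONE)[0],key=cv2.contourArea)
    print(nm,"boxes",cv2.minAreaRect(np.float32(onplane(cc,k[:,0],.027)[:,:2]*1000)))
    x,y,w,h=cv2.boundingRect(hull); o=cc["pixels"].copy()
    L=np.array([.9813,-.1926]);P=np.array([.1926,.9813]);C=np.array([.561,.208])
    for i in range(4):
        q=[np.r_[C+L*((i-1.5)*.066+a)+P*b,.027] for a,b in((-.0325,-.06),(.0325,-.06),(.0325,.06),(-.0325,.06))]
        q=((proj(cc,np.array(q))-[x-4,y-4])*4).astype(int); 
        if i==0: o=cv2.resize(o[y-4:y+h+4,x-4:x+w+4],None,fx=4,fy=4,interpolation=cv2.INTER_NEAREST)
        cv2.polylines(o,[q.reshape(-1,1,2)],True,(0,255,0),1)
    cv2.imwrite(f"pics/tray_{nm}.png",o); print(o.shape)
a=cv2.imread('pics/tray_top.png');b=cv2.imread('pics/tray_scene.png');h=max(a.shape[0],b.shape[0])
p=lambda i:cv2.copyMakeBorder(i,0,h-i.shape[0],0,0,0)
o=np.hstack([p(a),p(b)]);cv2.imwrite('pics/trays.png',cv2.resize(o,None,fx=min(800/o.shape[1],600/h),fy=min(800/o.shape[1],600/h)))
E
python3 m2.py | sed 1,/----/d
```

```text
top tray ((560.977294921875, 207.87661743164062), (165.3672637939453, 408.07025146484375), 78.8903579711914)
top boxes ((560.6941528320312, 211.92263793945312), (131.25230407714844, 264.9986877441406), 78.84036254882812)
(680, 416, 3)
scene tray ((600.52734375, 193.46006774902344), (172.91416931152344, 343.6842956542969), 79.0428466796875)
scene boxes ((573.5258178710938, 195.15957641601562), (142.76141357421875, 248.2566680908203), 78.17485809326172)
(568, 524, 3)
```

View pics/trays.png

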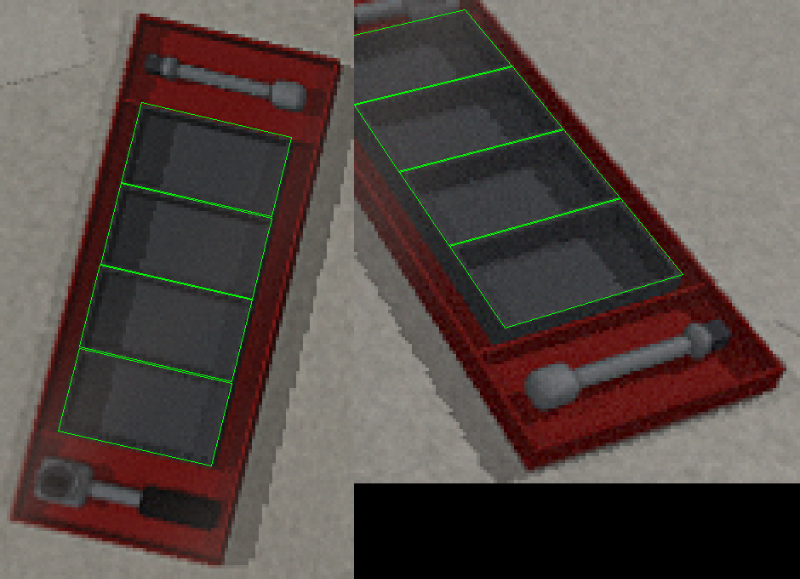

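Boxes match the model to within about 3 mm; ratchet end is the near (-x) end. Box centres: (464,227), (529,214), (593,202), (658,189) mm. I'll use a jaw heading of 80° for all grasps and placings.

```bash
cat > g.py <<'E'
import sys,numpy as np
from scipy.spatial.transform import Rotation as Ro
from rig import robot
o=robot.get_obs(); M=Ro.from_quat(o["tool_rot"]).as_matrix()
print("t",round(o["time"],2),"pos",(o["position"]*1e3).round(1),"head",np.degrees(np.arctan2(M[1,0],M[0,0])).round(1),"F",o["ft_force"].round(1),"w",(o["grip_width"]*1e3).round(1))
if len(sys.argv)>1: print("delta tool mm",(M.T@(np.float64(sys.argv[1:4])-o["position"]*1e3)).round(1))
E
python3 -m pendant '[[[0,0,0],-6],[[0,0,0],-6],[[-41,33,0],0],[[-42,33,0],0],[[-42,33,0],0],[[-42,33,0],0],[[-42,33,0],0],[[-42,33,0],0]]' 70 30
python3 -m pendant '[[[-42,33,0],0],[[-42,33,0],0],[[-42,33,0],0],[[-42,33,0],0],[[-42,33,0],0],[[-42,33,0],0],[[-42,33,0],0],[[-42,33,0],0]]'
python3 g.py 640 -169 43
```

```text
time: 1.1
position: [0.3853, 0.2972, 0.2444]
tool_rot: [0.765, 0.644, -0.0, -0.0]
ft_force: [0.2, 0.8, -0.7]
grip_width: 0.07
time: 2.1
position: [0.5876, -0.0791, 0.2441]
tool_rot: [0.765, 0.643, -0.0, -0.0]
ft_force: [0.3, 0.2, -0.9]
grip_width: 0.0702Traceback (most recent call last):
  File "g.py", line 5, in <module>
    print("t",round(o["time"],2),"pos",(o["position"]*1e3).round(1),"head",np.degrees(np.arctan2(M[1,0],M[0,0])).round(1),"F",o["ft_force"].round(1),"w",(o["grip_width"]*1e3).round(1))
                                                                                                                                                         ^^^^^^^^^^^^^^^^^^^^^^^^^^^
AttributeError: 'float' object has no attribute 'round'
```

```bash
sed -i 's/(o\["grip_width"\]\*1e3).round(1)/round(o["grip_width"]*1e3,1)/' g.py
python3 -m pendant '[[[-42,33,0],0],[[-42,33,0],0],[[0,0,60],0],[[0,0,60],0],[[0,0,0],0],[[0,0,0],0]]' >/dev/null
python3 g.py 640 -169 43
```

```text
t 2.85 pos [ 639.1 -172.   126.2] head 80.1 F [-0.5 -0.5  0.4] w 70.1
delta tool mm [ 3.2  0.2 83.2]
```

```bash

python3 -m pendant '[[[3,0,25],0],[[0,0,25],0],[[0,0,18],0],[[0,0,15],0],[[0,0,0],0]]' | tail -2
python3 -m pendant '[[[0,0,0],0],[[0,0,0],0],[[0,0,0],0],[[0,0,0],0],[[0,0,0],0],[[0,0,0],0]]' 0 40
python3 g.py 640 -169 43
```

```text
ft_force: [-0.5, 0.0, 0.3]
grip_width: 0.0699
time: 4.22
position: [0.6387, -0.1688, 0.042]
tool_rot: [0.765, 0.644, 0.0, 0.0]
ft_force: [-0.7, 0.6, 2.9]
grip_width: 0.0427
t 4.22 pos [ 638.7 -168.8   42. ] head 80.1 F [-0.7  0.6  2.9] w 42.7
delta tool mm [ 0.   1.3 -1. ]
```

```bash

python3 -m pendant '[[[0,0,-30],0],[[0,0,-50],0],[[0,0,-10],0],[[45,-30,0],0],[[45,-30,0],0],[[45,-30,0],0],[[45,-30,0],0],[[45,-30,0],0]]' | tail -2
python3 -m pendant '[[[45,-30,0],0],[[45,-30,0],0],[[45,-30,0],0],[[0,0,0],0],[[0,0,0],0]]' |tail -2
python3 g.py 464 227 46
```

```text
ft_force: [0.2, 1.1, -3.1]
grip_width: 0.0424
ft_force: [0.6, -1.0, -1.9]
grip_width: 0.0425
t 5.85 pos [463.3 227.  130.7] head 80.2 F [ 0.6 -1.  -1.9] w 42.5
delta tool mm [ 0.2  0.8 84.7]
```

```bash

python3 -m pendant '[[[0,0,35],0],[[0,0,25],0],[[0,0,14],0],[[0,0,6],0],[[0,0,3],0],[[0,0,0],0],[[0,0,0],0]]' | tail -2
python3 g.py 464 227 46
```

```text
ft_force: [1.0, 0.2, -2.8]
grip_width: 0.0424
t 6.72 pos [464.1 227.3  49.2] head 80.1 F [ 1.   0.2 -2.8] w 42.4
delta tool mm [-0.4 -0.1  3.2]
```

```bash

python3 -m pendant '[[[0,0,2],0],[[0,0,1],0],[[0,0,0],0],[[0,0,0],0]]' | tail -2
python3 g.py 464 227 46
```

```text
ft_force: [-0.8, -0.7, 4.1]
grip_width: 0.0426
t 7.22 pos [463.8 227.3  45.9] head 80.1 F [-0.8 -0.7  4.1] w 42.6
delta tool mm [-0.3  0.2 -0.1]
```

```bash

python3 -m pendant '[[[0,0,0],0],[[0,0,0],0],[[0,0,0],0],[[0,0,-10],0],[[0,0,-30],0],[[0,0,-44],0]]' 60 | tail -2
python3 -m pendant '[[[-45,22.5,0],0],[[-45,22.5,0],0],[[-45,22.5,0],0],[[-45,22.5,0],0],[[-45,22.5,0],0],[[-45,22.5,0],0],[[-45,22.5,0],0],[[-45,22.5,0],0]]' 63 |tail -2
python3 -m pendant '[[[0,0,0],0],[[0,0,0],0]]' |tail -2
python3 g.py 579 -160.5 40
```

```text
ft_force: [0.2, 0.5, -0.2]
grip_width: 0.0599
ft_force: [0.4, 0.2, 0.3]
grip_width: 0.0628
ft_force: [-1.4, 0.8, -0.2]
grip_width: 0.0632
t 9.22 pos [ 578.6 -157.9  129.7] head 80.1 F [-1.4  0.8 -0.2] w 63.2
delta tool mm [-2.5  1.  89.7]
```

```bash

python3 - <<'E'
from h import *
c=camera("top"); cv2.imwrite("pics/t1.png",cv2.resize(c["pixels"][80:300,120:360],None,fx=2.5,fy=2.5,interpolation=cv2.INTER_CUBIC))
E
python3 -m pendant '[[[-2.5,0.5,28],0],[[0,0,28],0],[[0,0,19],0],[[0,0,15],0],[[0,0,0],0]]' | tail -2
python3 -m pendant '[[[0,0,0],0],[[0,0,0],0],[[0,0,0],0],[[0,0,0],0],[[0,0,0],0],[[0,0,0],0]]' 0 40 | tail -2
python3 g.py 579 -160 40
```

```text
ft_force: [0.9, 0.9, 0.6]
grip_width: 0.063
ft_force: [-0.6, -0.2, 5.5]
grip_width: 0.0356
t 10.65 pos [ 579.7 -161.1   40.1] head 80.1 F [-0.6 -0.2  5.5] w 35.6
delta tool mm [ 0.9 -0.9  0.1]
```

View pics/t1.png

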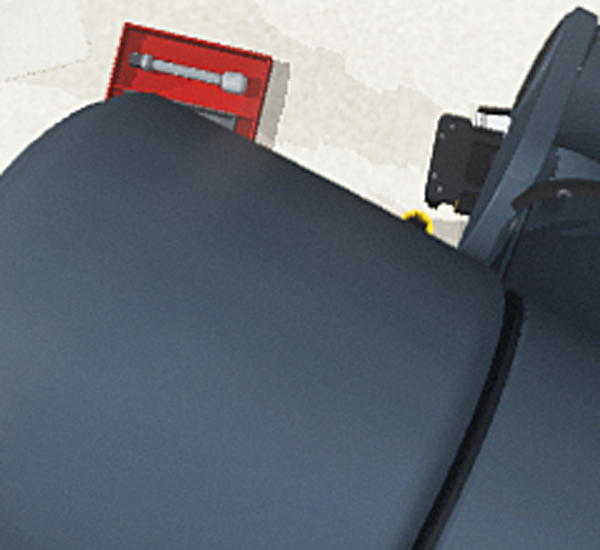

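The arm hides the tray in this view. Only the extension at (185,72) is visible, undisturbed; I'll check placings when the arm is clear. Grip on 27 is 35.6 mm, so it's held.

```bash

python3 -m pendant '[[[0,0,-30],0],[[0,0,-50],0],[[0,0,-10],0],[[45,-14.4,0],0],[[45,-14.4,0],0],[[45,-14.4,0],0],[[45,-14.4,0],0],[[45,-14.4,0],0]]' | tail -2
python3 -m pendant '[[[45,-14.4,0],0],[[45,-14.4,0],0],[[45,-14.4,0],0],[[0,0,0],0],[[0,0,0],0]]' |tail -2
python3 g.py 529 214 44
```

```text
ft_force: [0.6, -0.5, -1.6]
grip_width: 0.0359
ft_force: [0.1, 0.8, -0.9]
grip_width: 0.0355
t 12.28 pos [526.9 213.1 128.5] head 80.2 F [ 0.1  0.8 -0.9] w 35.5
delta tool mm [ 1.3  2.1 84.5]
```

```bash

python3 -m pendant '[[[0,2,35],0],[[1,0,25],0],[[0,0,14],0],[[0,0,5],0],[[0,0,2],0],[[0,0,0],0]]' | tail -2
python3 g.py 529 214 44
python3 -m pendant '[[[0,0,2],0],[[0,0,1],0],[[0,0,0],0],[[0,0,0],0]]' | tail -2
python3 g.py 529 214 44
```

```text
ft_force: [0.1, 0.3, -1.1]
grip_width: 0.0354
t 13.03 pos [530.3 214.1  49.2] head 80.1 F [ 0.1  0.3 -1.1] w 35.4
delta tool mm [-0.3 -1.3  5.2]
ft_force: [0.4, -0.0, -1.4]
grip_width: 0.0356
t 13.53 pos [529.8 214.2  45.6] head 80.1 F [ 0.4 -0.  -1.4] w 35.6
delta tool mm [-0.4 -0.8  1.6]
```

```bash

python3 -m pendant '[[[0,0,1],0],[[0,0,1],0],[[0,0,0],0],[[0,0,0],0]]' | tail -2
python3 g.py 529 214 44
```

```text
ft_force: [-0.8, 0.4, 5.4]
grip_width: 0.0354
t 14.03 pos [529.8 214.2  44.1] head 80.1 F [-0.8  0.4  5.4] w 35.4
delta tool mm [-0.3 -0.8  0.1]
```

```bash

python3 -m pendant '[[[0,0,0],0],[[0,0,0],0],[[0,0,0],0],[[0,0,-10],0],[[0,0,-30],0],[[0,0,-44],0]]' 53 | tail -2
python3 -m pendant '[[[-45.5,6.4,0],0],[[-45.5,6.4,0],0],[[-45.5,6.4,0],0],[[-45.5,6.4,0],0],[[-45.5,6.4,0],0],[[-45.5,6.4,0],0],[[-45.5,6.4,0],0],[[-45.5,6.4,0],0]]' |tail -2
python3 -m pendant '[[[0,0,0],0],[[0,0,0],0]]' |tail -2
python3 g.py 516.7 -155 37
```

```text
ft_force: [0.7, -0.4, 0.6]
grip_width: 0.0532
ft_force: [-0.1, 0.2, 0.1]
grip_width: 0.0529
ft_force: [0.3, 0.4, 0.7]
grip_width: 0.0529
t 16.02 pos [ 517.4 -152.8  127.8] head 80.1 F [0.3 0.4 0.7] w 52.9
delta tool mm [-2.3 -0.3 90.8]
```

```bash

python3 -m pendant '[[[-2,0,28],0],[[0,0,28],0],[[0,0,20],0],[[0,0,15],0],[[0,0,0],0]]' | tail -2
python3 -m pendant '[[[0,0,0],0],[[0,0,0],0],[[0,0,0],0],[[0,0,0],0],[[0,0,0],0],[[0,0,0],0]]' 0 40 | tail -2
python3 g.py 516.7 -155 37
python3 -m pendant '[[[0,0,-30],0],[[0,0,-50],0],[[0,0,-10],0]]' | tail -2
python3 g.py 658 189 130
```

```text
ft_force: [0.0, -0.1, 0.0]
grip_width: 0.0528
ft_force: [0.7, -0.3, 4.5]
grip_width: 0.0212
t 17.4 pos [ 517.7 -155.4   36.9] head 80.1 F [ 0.7 -0.3  4.5] w 21.2
delta tool mm [ 0.2 -1.  -0.1]
ft_force: [0.9, -0.0, -1.4]
grip_width: 0.0208
t 17.77 pos [ 519.  -156.   129.1] head 80.1 F [ 0.9 -0.  -1.4] w 20.8
delta tool mm [363.7  77.8  -1.2]
```

```bash

python3 -m pendant '[[[45.4,9.8,0],0],[[45.4,9.8,0],0],[[45.4,9.8,0],0],[[45.4,9.8,0],0],[[45.4,9.8,0],0],[[45.4,9.8,0],0],[[45.4,9.8,0],0],[[45.4,9.8,0],0]]' |tail -2
python3 -m pendant '[[[0,0,0],0],[[0,0,0],0]]' |tail -1
python3 g.py 658 189 41
```

```text
ft_force: [0.2, -0.5, -0.2]
grip_width: 0.0208
grip_width: 0.0208
t 19.02 pos [655.7 188.7 125.1] head 80.2 F [-0.1  0.4 -0.5] w 20.8
delta tool mm [ 0.8  2.5 84.1]
```

```bash

python3 -m pendant '[[[0,2,35],0],[[1,0,25],0],[[0,0,13],0],[[0,0,5],0],[[0,0,2],0],[[0,0,0],0],[[0,0,0],0]]' | tail -2
python3 g.py 658 189 41
python3 -m pendant '[[[0,0,1.5],0],[[0,0,1],0],[[0,0,0],0],[[0,0,0],0]]' | tail -2
python3 g.py 658 189 41
```

```text
ft_force: [0.1, -0.8, -1.1]
grip_width: 0.0213
t 19.9 pos [659.7 189.9  47.5] head 80.1 F [ 0.1 -0.8 -1.1] w 21.3
delta tool mm [-1.2 -1.5  6.4]
ft_force: [0.2, 0.0, -0.9]
grip_width: 0.021
t 20.4 pos [659.1 189.8  44. ] head 80.1 F [ 0.2  0.  -0.9] w 21.0
delta tool mm [-1.  -0.9  3. ]
```

```bash

python3 -m pendant '[[[0,0,1],0],[[0,0,1],0],[[0,0,0],0],[[0,0,0],0]]' | tail -2
python3 g.py 658 189 41
python3 -m pendant '[[[0,0,1],0],[[0,0,0],0],[[0,0,0],0]]' | tail -2
python3 g.py 658 189 41
```

```text
ft_force: [-0.7, 0.6, 0.0]
grip_width: 0.0209
t 20.9 pos [659.1 189.8  42. ] head 80.1 F [-0.7  0.6  0. ] w 20.9
delta tool mm [-1. -1.  1.]
ft_force: [0.2, 0.2, -0.6]
grip_width: 0.0209
t 21.27 pos [659.1 189.8  41. ] head 80.1 F [ 0.2  0.2 -0.6] w 20.9
delta tool mm [-1.  -0.9  0. ]
```

```bash

python3 -m pendant '[[[0,0,1],0],[[0,0,0],0],[[0,0,0],0]]' | tail -2
python3 g.py 658 189 41
```

```text
ft_force: [-2.6, -0.3, 5.8]
grip_width: 0.0212
t 21.65 pos [659.2 189.8  40.9] head 80.1 F [-2.6 -0.3  5.8] w 21.2
delta tool mm [-1.  -1.  -0.1]
```

```bash

python3 -m pendant '[[[0,0,0],0],[[0,0,0],0],[[0,0,0],0],[[0,0,-10],0],[[0,0,-30],0],[[0,0,-44],0]]' 55 | tail -2
python3 -m pendant '[[[-47,-18,0],0],[[-47,-18,0],0],[[-47,-18,0],0],[[-47,-18,0],0],[[-47,-18,0],0],[[-47,-18,0],0],[[-47,-18,0],0],[[-47,-18,0],0]]' |tail -2
python3 -m pendant '[[[0,0,0],0],[[0,0,0],0]]' |tail -1
python3 g.py 452.5 -155 38
```

```text
ft_force: [-0.5, -0.2, -1.5]
grip_width: 0.0545
ft_force: [0.4, -0.1, -0.3]
grip_width: 0.0549
grip_width: 0.055
t 23.65 pos [ 453.2 -156.   124.5] head 80.1 F [-0.3  0.6  0.1] w 55.0
delta tool mm [ 0.9 -0.9 86.5]
```

```bash

python3 -m pendant '[[[0.5,-0.5,26],0],[[0,0,26],0],[[0,0,20],0],[[0,0,14],0],[[0,0,0],0]]' | tail -2
python3 -m pendant '[[[0,0,0],0],[[0,0,0],0],[[0,0,0],0],[[0,0,0],0],[[0,0,0],0],[[0,0,0],0]]' 0 40 | tail -2
python3 g.py 452.5 -155 38
python3 -m pendant '[[[0,0,-30],0],[[0,0,-50],0],[[0,0,-10],0]]' | tail -2
python3 g.py 593 202 130
```

```text
ft_force: [-0.4, 0.4, 0.5]
grip_width: 0.055
ft_force: [-1.5, -1.0, 6.4]
grip_width: 0.0279
t 25.02 pos [ 452.6 -155.6   38.5] head 80.1 F [-1.5 -1.   6.4] w 27.9
delta tool mm [ 0.5 -0.2  0.5]
ft_force: [0.1, 0.7, -0.7]
grip_width: 0.028
t 25.4 pos [ 453.6 -156.1  130.2] head 80.1 F [ 0.1  0.7 -0.7] w 28.0
delta tool mm [ 3.767e+02  7.600e+01 -1.000e-01]
```

```bash

python3 -m pendant '[[[47.1,9.6,0],0],[[47.1,9.6,0],0],[[47.1,9.6,0],0],[[47.1,9.6,0],0],[[47.1,9.6,0],0],[[47.1,9.6,0],0],[[47.1,9.6,0],0],[[47.1,9.6,0],0]]' |tail -2
python3 -m pendant '[[[0,0,0],0],[[0,0,0],0]]' |tail -1
python3 g.py 593 202 42.5
```

```text
ft_force: [0.4, -0.0, 0.1]
grip_width: 0.0281
grip_width: 0.0281
t 26.65 pos [591.2 202.4 126.5] head 80.2 F [-0.1 -0.4 -1.3] w 28.1
delta tool mm [ 0.1  2.1 84. ]
```

```bash

python3 -m pendant '[[[0,1,35],0],[[0,0,25],0],[[0,0,14],0],[[0,0,5],0],[[0,0,2],0],[[0,0,0],0],[[0,0,0],0]]' | tail -2
python3 g.py 593 202 42.5
python3 -m pendant '[[[0,0,2],0],[[0,0,1],0],[[0,0,0],0],[[0,0,0],0]]' | tail -2
python3 g.py 593 202 42.5
```

```text
ft_force: [0.0, 0.4, -0.3]
grip_width: 0.0281
t 27.52 pos [594.1 202.7  47.9] head 80.1 F [ 0.   0.4 -0.3] w 28.1
delta tool mm [-0.9 -1.   5.4]
ft_force: [-0.4, 0.5, -0.5]
grip_width: 0.0281
t 28.02 pos [593.6 202.5  44. ] head 80.1 F [-0.4  0.5 -0.5] w 28.1
delta tool mm [-0.6 -0.5  1.5]
```

```bash

python3 -m pendant '[[[0,0,1],0],[[0,0,0.5],0],[[0,0,0],0],[[0,0,0],0]]' | tail -2
python3 g.py 593 202 42.5
```

```text
ft_force: [-0.4, 0.3, -0.6]
grip_width: 0.028
t 28.52 pos [593.6 202.5  42.6] head 80.1 F [-0.4  0.3 -0.6] w 28.0
delta tool mm [-0.6 -0.5  0.1]
```

```bash

python3 -m pendant '[[[0,0,1],0],[[0,0,0],0],[[0,0,0],0]]' | tail -2
python3 g.py 593 202 42.5
```

```text
ft_force: [-1.6, -0.3, 5.6]
grip_width: 0.0281
t 28.9 pos [593.6 202.5  42.6] head 80.1 F [-1.6 -0.3  5.6] w 28.1
delta tool mm [-0.6 -0.5  0.1]
```

```bash

python3 -m pendant '[[[0,0,0],0],[[0,0,0],0],[[0,0,0],0],[[0,0,-10],0],[[0,0,-30],0],[[0,0,-44],0],[[0,0,-30],0]]' 50 | tail -2
python3 -m pendant '[[[-46,-6,0],0],[[-46,-6,0],0],[[-46,-6,0],0],[[-46,-6,0],0],[[-46,-6,0],0],[[-46,-6,0],0],[[-46,-6,0],0],[[-46,-6,0],0]]' |tail -2
python3 -m pendant '[[[-46,-6,0],0],[[-46,-6,0],0],[[-46,-6,0],0],[[0,0,0],0],[[0,0,0],0]]' |tail -1
python3 g.py
python3 - <<'E'
from h import *
c=camera("top");s=camera("scene")
a=cv2.resize(c["pixels"][80:260,125:240],None,fx=3.3,fy=3.3,interpolation=cv2.INTER_CUBIC)
b=cv2.resize(s["pixels"][120:285,285:460],None,fx=2.4,fy=2.4,interpolation=cv2.INTER_CUBIC)
o=np.zeros((600,800,3),np.uint8);o[:a.shape[0],:a.shape[1]]=a;o[:b.shape[0],380:380+b.shape[1]]=b
cv2.imwrite("pics/fin.png",o)
E
```

```text
ft_force: [0.0, 0.1, -0.7]
grip_width: 0.0501
ft_force: [1.2, 0.1, -0.1]
grip_width: 0.0499
grip_width: 0.0497
t 31.4 pos [ 441.6 -284.2  155.8] head 80.1 F [ 0.   0.4 -0.1] w 49.7
```

View pics/fin.png

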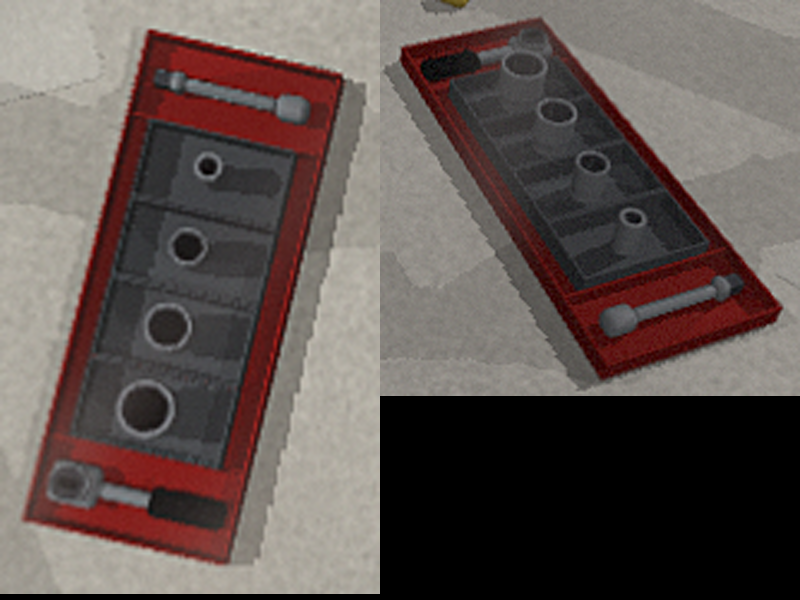

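Both views show one upright socket per box. In the left image, largest to smallest, they are at (146,407) by the ratchet, (168,327), (187,246) and (208,165) by the extension. The ratchet and extension haven't moved.

```bash
python3 -c "
from rig import order; print(order.hand_in())"
```

```text
the job is handed in; nothing more can be done
None
```

All four sockets are in the grey boxes, one in each. Starting at the ratchet end, the order is 32, 27, 21, 13, with socket_13 beside the extension bar. I handed the job in at about 31.5 s of the 102 s allowed.

- **Placing:** each socket was lowered until it touched its box floor (about 4–6 N at the wrist) and then released.
- **Final pictures:** with the arm clear, the last top and scene pictures show every socket upright in its box. The ratchet and extension bar look unmoved. I didn't measure their positions again.
- **Yellow look-alikes:** the arm never went to either one. The final crops don't show the yellow socket and show only a corner of the yellow ratchet, so I haven't confirmed those by picture.
- **Disagreements:** the two cameras differed by about 2.5 mm in y on the socket positions, so I used the average. One mid-job picture was blocked by the arm and showed only the extension bar.

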